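Lay a hollow-cathode lamp over into its foam saddles

TASK

Lay the hollow-cathode lamp with the orange collar down in the lamp tray: with the fingertips, tip it over the rear foam rail that its base stands against, towards the front of the tray, and ease it down so that it lands gently on its side in the two foam saddles of its own bay, like the lamp already stored there. It is glass: do not pinch it, press hard on it, lift it or carry it, and leave the other lamps and everything else on the bench as they are.

Things in the scene. Friction and masses are not known exactly. Their poses are not given: they have to be found in the camera images.
- lamp_orange: The lamp to lay down, upright at the start: black base 50 mm in diameter, 55 mm tall, with an orange collar; above it a clear glass tube 38 mm in diameter with electrodes inside, up to 180 mm overall. 0.15 to 0.31 kg, centre of mass about 56 mm above the foot: overbalances when leaned about 24 degrees. Origin: centre of the foot (underside); z up its axis to the glass end.
- orange_window (a point): Centre of the flat glass end of the orange-collared lamp, on its axis, 180 mm from the foot.
- tray: Lamp tray fixed to the bench; place and yaw vary. Aluminium plate 195 (x) by 370 (y) by 12 mm, two foam rails along y with notches (bays) at y = -120, 0, +120 mm, rear wall 42 mm high at x = 89 mm. Origin: centre of the underside; z up; -x is the front (robot side). Upright lamps stand on the plate, axis about x = 61 mm, base against the rear rail, at y = 0 and y = 120 mm (either way round).
- rear_stop (a point): Top rear edge of the middle notch of the rear foam rail, the stop: tray x = 35, y = 0, 26 mm above the bench. The rail is 20 mm thick (x = 15 to 35), its top 42 mm above the bench; its notches take the lamp bases. A tipped lamp turns first about the front of its foot, then about this edge, and may slide back on it. Lying, its foot is anywhere from this edge back to the rear wall.
- front_saddle (a point): Bottom of the middle notch of the front foam rail: tray x = -75, y = 0, 32 mm above the bench. The rail is 20 mm thick, its top 48 mm above the bench; its notches take the glass. A lamp lying in both notches has its axis level, 51 mm above the bench, along the tray's x; its glass end overhangs the plate's front edge (x = -97 mm) by up to 45 mm with free space below.
- lamp_blue: Another lamp of the same make and size with a blue collar, upright in the other rear position beside the orange one, 120 mm from it. It must stay standing where it is. Origin: centre of its foot, z up its axis.
- lamp_stored: A third lamp of the same size with a white collar, already lying in the saddles of the -y bay. Leave it. Origin: centre of its foot; z along its axis to the glass end.
- flask_large: Stoppered volumetric flask, 80 mm in diameter and 216 mm tall, loose on the bench on the robot's left. Origin: centre of its underside.
- flask_small: Stoppered volumetric flask, 60 mm in diameter and 171 mm tall, loose on the bench on the robot's left. Origin: centre of its underside.
- wash_bottle: White wash bottle with red cap and spout, 62 mm in diameter and 180 mm tall, loose on the bench on the robot's right. Origin: centre of its underside.
- beaker: Glass beaker, 68 mm in diameter and 90 mm tall, loose on the bench on the robot's right. Origin: centre of its underside.
- reagent_jar: Small white reagent bottle, 56 mm in diameter and 95 mm tall, loose on the bench on the robot's left. Origin: centre of its underside.
Things that resemble listed ones, but are neither listed nor needed, are in the scene too. Leave any yellow look-alike of the lamp_orange alone.

How it is judged:
By the outcome, as a careful person would: the job done as asked, in the order asked, and still so for the second after the job is handed in, with the robot touching nothing.
It also fails if it takes over 58 s, if anything falls off the work surface, if the arm or the gripper's body presses on something with over 40 N, if the wrist force passes 120 N, or if a joint passes its speed limit or range.

ROBOT

A 7-joint arm with a two-finger parallel gripper is mounted at the origin on the work surface. World frame = base frame: x ahead of the robot, y to its left, z up, the work surface at z = 0. Lengths are in m, angles in rad, forces in N, time in s.
With the tool pointing down it reaches from about 0.4 to 0.85 m from the base axis. Payload 10.4 kg.
Tool frame: the origin (TCP) lies at the centre of the arm's flange, where the gripper is bolted on; the fingertips stand 173 mm ahead of it and the grasp point (between the pads) lies 155 mm ahead of it; z points along the fingers, y is the line along which they close (so a half turn about z gives the same grasp; the last joint's range is limited). The gripper opens to 85 mm and grips with 20 to 120 N. Pads are 22 mm wide; open, the fingers measure 114 mm over their backs; the gripper's body (76 mm by 85 mm) begins 54 mm behind the grasp point. The pads swing forward as they close: fully open they stand 13 mm farther back than shut.
Start: joints at [-0.023, 0.332, -0.065, 1.46, 0.022, 1.35, -0.088], TCP at [0.625, 0, 0.405] pointing down, gripper open.
Joint ranges: [-2.6, 2.6], [-0.5, 2.12], [-1.47, 1.34], [0.16, 2.42], [-1.27, 4.41], [0.06, 2.06], [-2.6, 2.6]. Speed limits (rad/s): [2.22, 2.22, 2.79, 2.79, 3.14, 3.14, 3.14].

INTERFACE

Orientations are given as a unit quaternion [x, y, z, w].
In Python, from workcell import manip, viewer, finder gives the robot as it stands.
- The arm moves only by the tool arm_command, never from a script. Its argument "plan" is a list of rows, each an object with "dp": the shift along the tool's x, y, z in mm, a list of three; "spin": the turn about the tool's z in rad. A call has 1 to 5 rows; each row shifts and turns the commanded pose from where the row before left it, along the tool's axes as they then stand; what a row does not reach is not made up. A row lasts 1/10 s, in which the tool goes at most 50 mm and 8.59 degrees, less where a joint would pass 70% of its speed; a pose out of reach is approached as far as the arm can. A call is refused whole if a number of a shift passes 50 or a number of a turn 0.15, either way. A call with a gripper value outside its range is refused whole. "grip" is the closure, from -1 (fully open) to 1 (shut), set as the call begins (left out, the last holds). The fingers move at their own pace and stop on an object; "newtons" is the grip in N (left out, the last holds). Time passes only in rows, so rows that do not move let the fingers close. It gives the time, the measured TCP pose, the force, the opening and the grip force at its end, in the units of the state.
- manip.get_obs(): the state, without advancing time (a new reading comes with each control period).
- viewer.camera(name): name is "scene" or "side" or "wrist"; returns the picture (384x512x3 uint8, blue, green, red); there is no depth.
- viewer.camera_params(name): a dict with "vertical_fov" (degrees; the focal length in pixels is half the picture's height over the tangent of half this angle, whatever the lens; pixels are square), "cx", "cy" (the principal point, pixels), "R" (3x3) and "t" (3): a world point X has camera coordinates R X + t; the wrist camera has in their place "T_tool_cam" (4x4, takes a point from camera to tool coordinates, whose origin is the TCP and whose axes are the flange's). Camera axes: x right, y down, z forward; pixel columns grow to the right and rows downward; lengths in m; the calibration is good to about 2 mm. A picture is of the moment at which its call begins: read the wrist's pose just before it. camera_params takes no time and is no camera call.
- manip.hand_in(): hands the job in; it is judged then, once.
Trained networks look in the newest picture that a camera, given by its name, has taken for a name from the list of things; names that differ only in an ending like _2 or _b are one class to them, and where a whole thing is asked for, a point or a joint stands for the part that bears it (a point fixed in the world has none). Each returns a list of dicts, best first, with "score" (0 to 1); they miss things now and then, are a little off and sometimes report something else, mostly with a low value. They report only what shows in the picture. A call takes as long as a camera call. They do not tell look-alikes from the thing itself.
- finder.find_in(camera, thing): "position" ([x, y, z] in m, in world coordinates, good to about 4 mm: the middle of the surface that is visible of it).
The state is a dict: "clock": time; "joint_pos": joint angles; "joint_velocities": joint speeds; "tau": joint torques, N m; "position": TCP position; "ee_rot": TCP orientation; "ft_force": force on the tool from outside, world axes, zero at the start; "torque": the same for the moment, N m; "grip_width": opening from 0.0 (shut) to 1.0 (fully open); "grasp_force": force on a finger pad.
Only numpy, scipy, OpenCV 4.12 (cv2) and the standard library are available. Lean on these libraries where they do the work, as an engineer would, in place of code of your own. Each camera call takes 0.05 s, during which the arm holds its last target. There are 200 camera calls.

## Working session

There is one attempt and no reset: what is moved stays moved. The work goes in short steps, Python scripts to look and compute and a tool call to move; the robot and the scene stay as the last step left them, time stands still between calls to the robot, and variables do not carry over. Pictures are saved under pics/ and viewed, at most 10 in all, crops included, and the job is handed in when it is done.

Besides the shell and the picture viewer there is one more tool, called after ">>>" by a JSON object that holds its "method" and its "body", one argument or row to a line. arm_command: Moves the arm, as the interface text tells. Its arguments: {"type":"object","properties":{"plan":{"type":"array","items":{"type":"object","properties":{"dp":{"type":"array","items":{"type":"number"}},"spin":{"type":"number"}}}},"grip":{"type":"number"},"newtons":{"type":"number"}},"required":["plan"]}

```bash
mkdir -p pics; cat > h.py <<'E'
import numpy as np, cv2
from workcell import manip, viewer, finder
def K(n):
    p=viewer.camera_params(n); f=192/np.tan(np.radians(p["vertical_fov"])/2); return p,f
def proj(n,X):
    p,f=K(n); c=np.array(p["R"])@np.array(X,float)+np.array(p["t"]).ravel(); return f*c[0]/c[2]+p["cx"], f*c[1]/c[2]+p["cy"]
def ray(n,u,v):
    p,f=K(n); R=np.array(p["R"]); return -R.T@np.array(p["t"]).ravel(), R.T@np.array([(u-p["cx"])/f,(v-p["cy"])/f,1])
def atz(n,u,v,z):
    o,d=ray(n,u,v); return o+d*(z-o[2])/d[2]
E
python3 - <<'E'
from h import *
a=viewer.camera("scene"); b=viewer.camera("side")
cv2.imwrite("pics/scene.png",cv2.resize(a,(800,600))); cv2.imwrite("pics/side.png",cv2.resize(b,(800,600)))
for c in("scene","side"):
  p,f=K(c); print(c,f,p["cx"],p["cy"],ray(c,256,192))
  for t in("lamp_orange","orange_window","rear_stop","front_saddle","tray","lamp_blue","lamp_stored"):
    print(t,[(np.round(r["position"],3).tolist(),round(r["score"],2)) for r in finder.find_in(c,t)[:3]])
print(viewer.camera_params("wrist")); print(manip.get_obs())
E
```

```text
scene 400.3548309376992 257.73849669527294 191.33659822551755 (array([ 1.47884614, -0.2894997 ,  1.03860087]), array([-0.6975839 ,  0.22185684, -0.68130598]))
lamp_orange [([0.68, 0.17, 0.101], 0.98), ([0.564, 0.172, 0.097], 0.84), ([0.631, 0.042, 0.116], 0.82)]
orange_window [([0.563, 0.174, 0.096], 0.94), ([0.633, 0.038, 0.117], 0.9), ([0.683, 0.171, 0.094], 0.61)]
rear_stop [([0.604, -0.112, 0.017], 0.8)]
front_saddle [([0.606, -0.111, 0.017], 0.88)]
tray [([0.603, -0.113, 0.017], 0.58), ([0.634, 0.044, 0.116], 0.21)]
lamp_blue [([0.654, -0.074, 0.122], 0.83)]
lamp_stored []
side 438.2187779743499 262.31021187577653 187.7899350394153 (array([-0.09147693,  0.74160237,  1.0232299 ]), array([ 0.51217466, -0.54524686, -0.66383931]))
lamp_orange [([0.536, 0.195, 0.098], 0.79), ([0.602, 0.058, 0.113], 0.65), ([0.776, 0.165, 0.098], 0.62)]
orange_window [([0.533, 0.192, 0.099], 0.97), ([0.602, 0.061, 0.112], 0.94), ([0.659, 0.188, 0.097], 0.78)]
rear_stop [([0.55, -0.038, 0.012], 0.58)]
front_saddle [([0.546, -0.042, 0.015], 0.83)]
tray [([0.551, -0.035, 0.014], 0.96)]
lamp_blue [([0.626
[... 566 characters left out ...]
2093, -0.06472023,  1.46010564,  0.02161239,
        1.34987721, -0.08849607]), 'joint_velocities': array([-6.24363411e-04, -8.53832002e-04,  4.37635049e-04,  1.51852270e-03,
       -1.22795933e-03, -3.61443695e-05,  6.03761382e-04]), 'tau': array([ 5.16940236e-04, -6.25162911e+01,  5.01615379e-02, -3.91809833e+01,
        1.67459215e-02,  1.77002439e-03, -1.27601993e-05]), 'position': array([6.25011074e-01, 1.15349034e-05, 4.04721803e-01]), 'ee_rot': array([7.07103601e-01, 7.07109960e-01, 3.47746173e-05, 2.42510858e-05]), 'ft_force': array([ 0.32296094, -0.60603534,  0.08959384]), 'torque': array([ 0.00529827, -0.04217636,  0.00188573]), 'grasp_force': 0.0, 'grip_width': 0.9980244469303943}
```

View pics/scene.png

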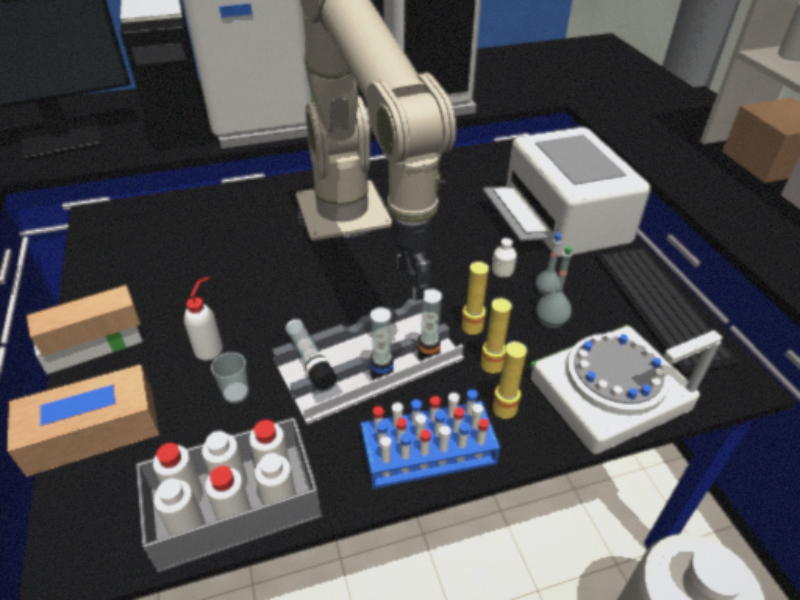

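View pics/side.png

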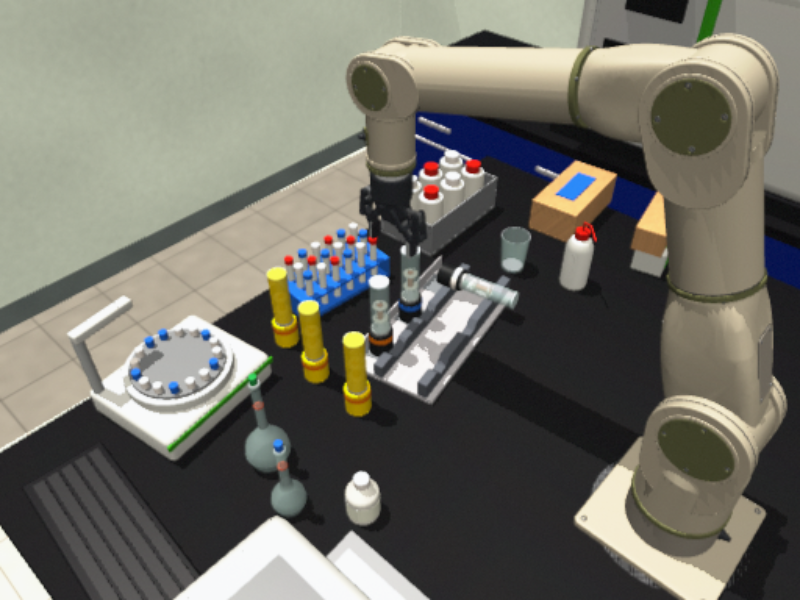

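The lamp with the black base and orange collar is at about (431,322) in the scene picture and (380,315) in the side picture, both at 800 px wide. It stands in the tray's +y bay. The blue lamp is in the middle bay and the white-collared lamp lies in the -y bay. The three all-yellow lamps at (477,300), (497,335) and (510,380) are look-alikes outside the tray, so I leave them alone. Next I confirm this in an enlarged crop and take a wrist picture.

```bash
python3 - <<'E'
from h import *
a=viewer.camera("scene"); b=viewer.camera("side"); w=viewer.camera("wrist")
# scene crop x 170..300,y 175..275 ; side crop x 225..335,y 150..260
A=cv2.resize(a[175:270,170:303],None,fx=3.0*2,fy=6,interpolation=cv2.INTER_CUBIC)
B=cv2.resize(b[145:260,220:340],None,fx=5,fy=5,interpolation=cv2.INTER_CUBIC)
cv2.imwrite("pics/c1.png",A); cv2.imwrite("pics/c2.png",B)
cv2.imwrite("pics/w1.png",cv2.resize(w,(800,600)))
E
```

```text
(no output)
```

View pics/c1.png

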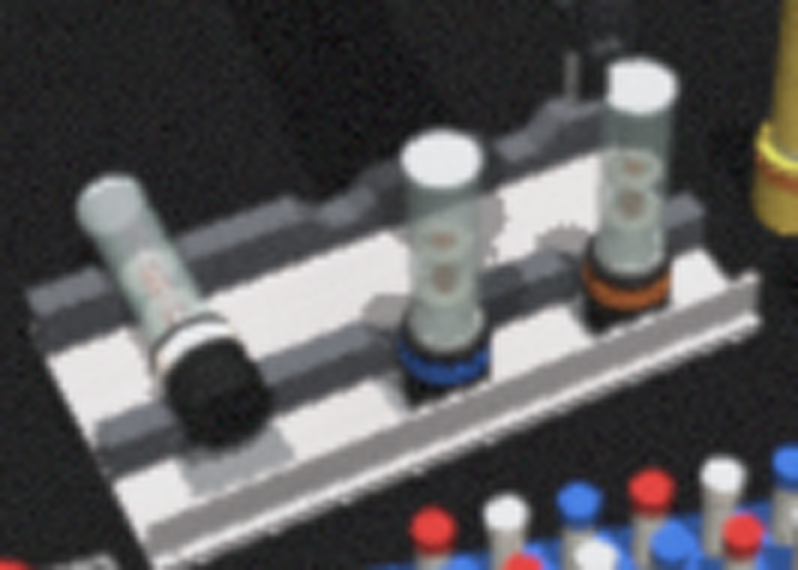

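View pics/c2.png

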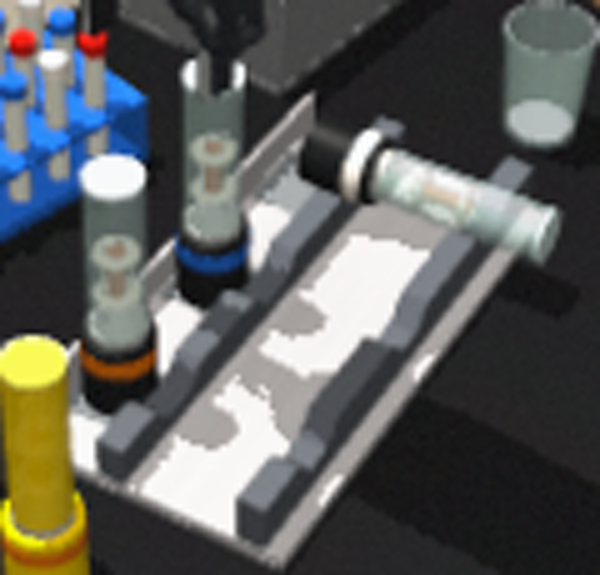

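View pics/w1.png

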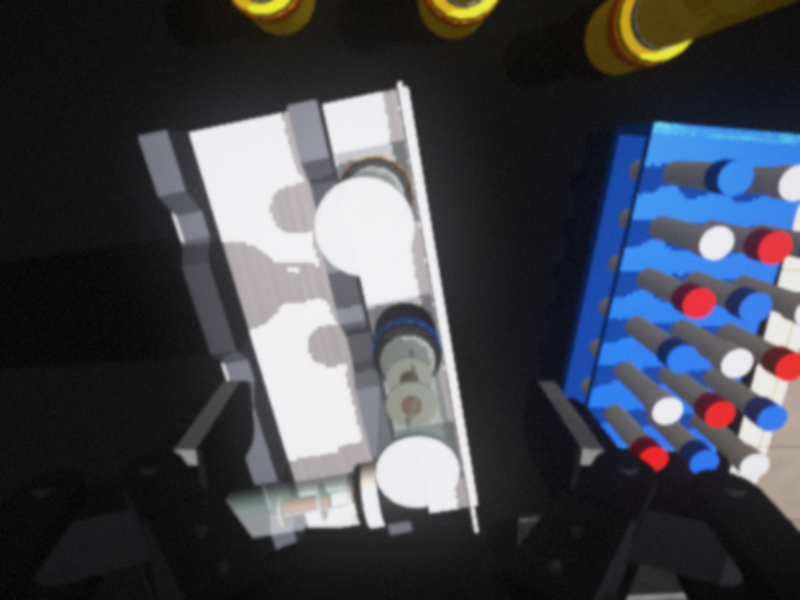

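```bash
cat >> h.py <<'E'
def watz(u,v,z,obs):
    from scipy.spatial.transform import Rotation as R
    p,f=K("wrist"); T=np.array(p["T_tool_cam"]); Rt=R.from_quat(obs["ee_rot"]).as_matrix()
    o=Rt@T[:3,3]+obs["position"]; d=Rt@T[:3,:3]@np.array([(u-p["cx"])/f,(v-p["cy"])/f,1]); return o+d*(z-o[2])/d[2]
E
python3 - <<'E'
from h import *
o=manip.get_obs(); s=.64
S=lambda U,V,z:atz("scene",170+U/6,175+V/6,z); D=lambda U,V,z:atz("side",220+U/5,145+V/5,z); W=lambda U,V,z:watz(U*s,V*s,z,o)
r=lambda x:np.round(x*1000).tolist()
for n,l in {"or top":[S(643,88,.192),D(113,178,.192),W(363,226,.192)],"bl top":[S(442,158,.192),W(418,472,.192)],
 "wall+y end":[S(757,275,.042),W(401,84,.042)],"wall -y end":[S(150,528,.042),W(476,530,.042)],"rail f +y,front top":[D(240,490,.048),W(139,137,.048)],
 "rail r +y":[W(290,105,.042),W(318,100,.042)],"plate front +y":[D(278,566,0)]}.items(): print(n,[r(x) for x in l])
E
```

```text
or top [[621.0, 53.0, 192.0], [613.0, 48.0, 192.0], [615.0, 49.0, 192.0]]
bl top [[641.0, -62.0, 192.0], [638.0, -65.0, 192.0]]
wall+y end [[635.0, 123.0, 42.0], [633.0, 118.0, 42.0]]
wall -y end [[709.0, -239.0, 42.0], [702.0, -242.0, 42.0]]
rail f +y,front top [[480.0, 83.0, 48.0], [460.0, 85.0, 48.0]]
rail r +y [[560.0, 105.0, 42.0], [578.0, 108.0, 42.0]]
plate front +y [[451.0, 81.0, 0.0]]
```

I measured these poses, and they agree with each other:
- **Tray:** origin at about (0.5795, -0.0795), yaw about 0.195 rad.
- **Orange lamp:** window at about (0.615, 0.050, 0.192), in the +120 mm bay. The spacing to the blue lamp comes out at 117 mm (expected 120 mm).

The plan is to straddle the glass loosely with the fingers along tray x. The rear finger pushes it past balance, the front finger catches it and then pays out slowly while it lies down.

>>> {"method": "arm_command", "body": {
  "plan": [
    {"dp": [20,-5,0],"spin": -0.1},
    {"dp": [20,-5,0],"spin": -0.095},
    {"dp": [10,-2,0]},
    {"dp": [0,0,0]}
  ],
  "grip": -0.6
}}

```text
invalid input at $.plan[2]: expected keys dp, spin
```

```bash
cat >> h.py <<'E'
from scipy.spatial.transform import Rotation as Rot
T0=np.array([.5795,-.0795]); yaw=.195; Rz=np.array([[np.cos(yaw),-np.sin(yaw)],[np.sin(yaw),np.cos(yaw)]])
def tray(P): return np.r_[Rz.T@(np.array(P)[:2]-T0),np.array(P)[2]]*1000
def world(P): P=np.array(P)/1000; return np.r_[T0+Rz@P[:2],P[2]]
def state():
    o=manip.get_obs(); M=Rot.from_quat(o["ee_rot"]).as_matrix(); ty=np.r_[Rz.T@M[:2,1]]
    g=85*o["grip_width"]; h=tray(o["position"]); f=Rz.T@o["ft_force"][:2]
    print("t%.2f hand %s gap %.0f alpha %.3f front %s rear %s F %s"%(o["clock"],h.round(1),g,np.arctan2(ty[1],ty[0]),(h[:2]-ty*g/2).round(1),(h[:2]+ty*g/2).round(1),np.r_[f,o["ft_force"][2]].round(2)))
    return o
def collar(n):
    # orange mask near lamp: returns image centroid
    im=viewer.camera(n); hsv=cv2.cvtColor(im,cv2.COLOR_BGR2HSV); m=cv2.inRange(hsv,(4,130,60),(15,255,255))
    N,l,s,c=cv2.connectedComponentsWithStats(m); return im,[(c[i].round(1).tolist(),int(s[i,4])) for i in range(1,N) if s[i,4]>8]
E
python3 - <<'E'
from h import *
o=state()
for c in("scene","side"): print(c,collar(c)[1],proj(c,world([61,120,192])),proj(c,world([61,120,60])))
viewer.camera("wrist")
for t in("orange_window",): print(t,[(tray(r["position"]).round().tolist(),round(r["score"],2)) for c in("scene","side","wrist") for r in finder.find_in(c,t)[:4]])
E
```

```text
t0.95 hand [ 60.1  69.2 404.7] gap 85 alpha -0.195 front [18.4 77.4] rear [101.7  61. ] F [ 0.64 -0.91 -0.31]
scene [([303.0, 204.5], 28), ([273.8, 223.6], 52), ([314.3, 229.0], 30), ([323.7, 258.2], 30)] (np.float64(275.8510025478928), np.float64(188.81838757220711)) (np.float64(274.2588375100912), np.float64(217.81269956595176))
side [([362.7, 137.8], 722), ([414.7, 154.6], 253), ([183.7, 211.2], 26), ([242.8, 217.8], 58), ([201.1, 234.4], 29), ([228.8, 255.3], 25)] (np.float64(241.5504426557939), np.float64(180.45940531814227)) (np.float64(242.74173783437922), np.float64(212.60011882991148))
orange_window [([74.0, 106.0, 117.0], 0.92), ([262.0, 172.0, 96.0], 0.8), ([153.0, 223.0, 96.0], 0.57), ([7.0, 274.0, 95.0], 0.85), ([126.0, 249.0, 103.0], 0.78), ([48.0, 132.0, 112.0], 0.61), ([239.0, 200.0, 97.0], 0.61), ([22.0, 238.0, 44.0], 0.91), ([232.0, 173.0, 65.0], 0.88), ([126.0, 214.0, 48.0], 0.66), ([62.0, 119.0, 194.0], 0.62)]
```

The wrist finder puts the window at tray (62, 119, 194), which confirms the model. I re-send the move with a spin value in every row.

>>> {"method": "arm_command", "body": {
  "plan": [
    {"dp": [20,-5,0],"spin": -0.1},
    {"dp": [20,-5,0],"spin": -0.095},
    {"dp": [10,-2,0],"spin": 0},
    {"dp": [0,0,0],"spin": 0}
  ],
  "grip": -0.6
}}

```text
clock: 1.65
position: [0.6088, 0.0503, 0.4049]
ee_rot: [0.635, 0.772, 0.0, -0.0]
ft_force: [0.5, 0.0, -0.3]
grip_width: 0.794
grasp_force: 0.0
```

```bash
python3 - <<'E'
from h import *
state()
E
```

```text
t1.65 hand [ 53.9 121.7 404.9] gap 67 alpha -0.000 front [ 20.1 121.7] rear [ 87.6 121.7] F [ 0.53 -0.06 -0.28]
```

>>> {"method": "arm_command", "body": {
  "plan": [
    {"dp": [-2,7,0],"spin": 0},
    {"dp": [0,0,30],"spin": 0},
    {"dp": [0,0,30],"spin": 0},
    {"dp": [0,0,27],"spin": 0},
    {"dp": [0,0,0],"spin": 0}
  ]
}}

```text
clock: 2.15
position: [0.6159, 0.0466, 0.3137]
ee_rot: [0.636, 0.772, -0.003, -0.002]
ft_force: [-0.4, 0.4, 0.6]
grip_width: 0.799
grasp_force: 0.0
```

```bash
cat >> h.py <<'E'
from scipy.optimize import least_squares
E3=np.array([35.,26.])
def lamp(t,s,r,off):  # point at r along axis from foot, off along front normal; tray x,z
    a=np.array([-np.sin(t),np.cos(t)]); n=np.array([-np.cos(t),-np.sin(t)]); return E3+(r-s)*a+(off-25)*n
def fit(guess,off=None):
    "collar centroid fit -> theta,s ; returns collar pixels too"
    px={}
    p=lamp(*guess,50,0); 
    for c in("scene","side"):
        _,L=collar(c); q=np.array(proj(c,world([p[0],120,p[1]]))); L=[x for x in L if np.hypot(*(np.array(x[0])-q))<16]
        if L: px[c]=np.array(max(L,key=lambda x:x[1])[0])
    return px
E
python3 - <<'E'
from h import *
state(); print(fit((0,14)))
for c in("scene","side"): print(c,[np.round(proj(c,world([61,120,12+r])),1) for r in(35,40,45,50)])
E
```

```text
t2.15 hand [ 60.2 116.6 313.7] gap 68 alpha -0.003 front [ 26.2 116.7] rear [ 94.1 116.5] F [-0.36  0.45  0.6 ]
{'scene': array([273.9, 223.6]), 'side': array([242.9, 217.8])}
scene [array([274.1, 220.5]), array([274.2, 219.4]), array([274.2, 218.4]), array([274.3, 217.4])]
side [array([242.9, 215.5]), array([242.8, 214.4]), array([242.8, 213.3]), array([242.7, 212.1])]
```

>>> {"method": "arm_command", "body": {
  "plan": [
    {"dp": [3,-8,0],"spin": 0.003},
    {"dp": [0,-6,0],"spin": 0},
    {"dp": [0,-6,0],"spin": 0},
    {"dp": [0,-6,0],"spin": 0},
    {"dp": [0,-6,0],"spin": 0}
  ]
}}

```text
clock: 2.75
position: [0.584, 0.0449, 0.3183]
ee_rot: [0.636, 0.772, 0.0, 0.0]
ft_force: [0.4, 0.9, 1.4]
grip_width: 0.8
grasp_force: 0.4
```

>>> {"method": "arm_command", "body": {
  "plan": [
    {"dp": [0,-5,0],"spin": 0},
    {"dp": [0,-5,0],"spin": 0},
    {"dp": [0,-5,0],"spin": 0},
    {"dp": [0,0,0],"spin": 0}
  ]
}}

```text
clock: 3.15
position: [0.5691, 0.042, 0.3177]
ee_rot: [0.636, 0.772, -0.0, -0.0]
ft_force: [1.5, 0.1, -0.1]
grip_width: 0.801
grasp_force: 0.1
```

```bash
python3 - <<'E'
from h import *
state(); print(fit((.2,14)))
for c in("scene","side"): print(c,[np.round(proj(c,world([q[0],120,q[1]]))-np.array(proj(c,world([61,120,12+27]))),1).tolist() for th in(.1,.2,.3,.4,.5) for q in [lamp(th,14/np.cos(th),27,0)]])
E
```

```text
t3.15 hand [ 13.4 121.2 317.7] gap 68 alpha -0.003 front [-20.7 121.3] rear [ 47.4 121.1] F [ 1.44 -0.21 -0.12]
{'scene': array([273.4, 219.9]), 'side': array([243.6, 218. ])}
scene [[-0.3, -0.9], [-0.6, -1.7], [-0.8, -2.3], [-1.0, -3.0], [-1.3, -3.5]]
side [[0.6, -0.2], [1.0, -0.5], [1.5, -0.7], [1.9, -0.8], [2.4, -0.9]]
```

>>> {"method": "arm_command", "body": {
  "plan": [
    {"dp": [0,-4,0],"spin": 0},
    {"dp": [0,-4,0],"spin": 0},
    {"dp": [0,-4,0],"spin": 0},
    {"dp": [0,-3,0],"spin": 0},
    {"dp": [0,0,0],"spin": 0}
  ]
}}

```text
clock: 3.75
position: [0.5546, 0.0392, 0.3178]
ee_rot: [0.636, 0.772, -0.0, -0.0]
ft_force: [0.5, -0.2, 0.4]
grip_width: 0.798
grasp_force: 0.1
```

```bash
python3 - <<'E'
from h import *
state(); print(fit((.4,15)))
E
```

```text
t3.75 hand [ -1.5 121.3 317.8] gap 68 alpha -0.003 front [-35.4 121.4] rear [ 32.4 121.2] F [ 0.41 -0.27  0.44]
{'scene': array([272.9, 218.2]), 'side': array([243.8, 217.4])}
```

>>> {"method": "arm_command", "body": {
  "plan": [
    {"dp": [0,-3,0],"spin": 0},
    {"dp": [0,-3,0],"spin": 0},
    {"dp": [0,-3,0],"spin": 0},
    {"dp": [0,0,0],"spin": 0},
    {"dp": [0,0,0],"spin": 0}
  ]
}}

```text
clock: 4.35
position: [0.5461, 0.0376, 0.3178]
ee_rot: [0.636, 0.772, 0.0, 0.0]
ft_force: [-0.4, -0.1, 0.6]
grip_width: 0.799
grasp_force: 0.0
```

```bash
python3 - <<'E'
from h import *
state(); print(fit((.45,15)))
b=viewer.camera("side"); a=viewer.camera("scene")
B=cv2.resize(b[125:245,200:320],(600,600),interpolation=cv2.INTER_CUBIC)
cv2.imwrite("pics/v6.png",B)
E
```

```text
t4.35 hand [-10.1 121.3 317.8] gap 68 alpha -0.003 front [-44.1 121.4] rear [ 23.9 121.2] F [-0.41  0.01  0.61]
{'scene': array([272.5, 217.5]), 'side': array([243.6, 217.5])}
```

View pics/v6.png

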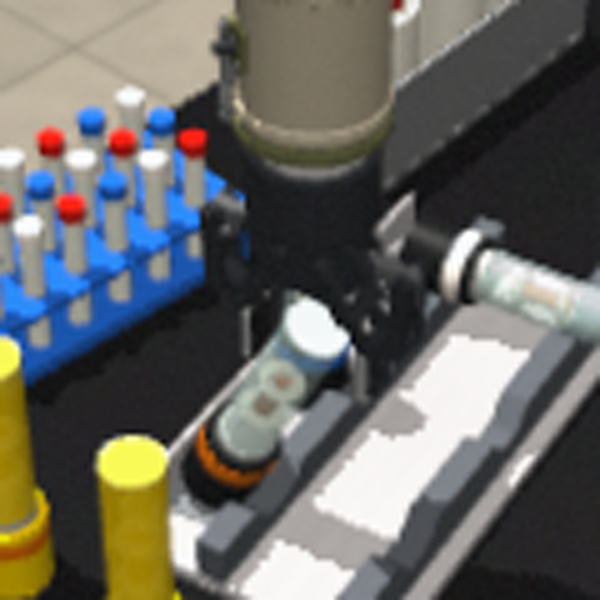

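The lamp leans at about 25–30 degrees, with the window at crop (315,328), which is full-frame (263,190.6). The front finger is at crop (360,360). From here I track the window pixel in the side camera.

```bash
cat >> h.py <<'E'
def winfit(u,v,g=(.5,15)):
    r=least_squares(lambda q:np.array(proj("side",world([*(lambda p:(p[0],120,p[1]))(lamp(q[0],q[1],180,0))])))-[u,v],g)
    return r.x
def track(g):
    im=viewer.camera("side"); p=lamp(*g,180,0); q=np.array(proj("side",world([p[0],120,p[1]])))
    m=cv2.inRange(im,(185,185,185),(255,255,255)); N,l,s,c=cv2.connectedComponentsWithStats(m)
    L=[(c[i].round(1).tolist(),s[i].tolist()) for i in range(1,N) if s[i,4]>15 and np.hypot(*(c[i]-q))<20]
    print("expect",q.round(1),L)
    for x in L[:3]:
        t,ss=winfit(*x[0]); rim=lamp(t,ss,180,19); print("theta %.0f s %.0f rim %s uprim %s"%(np.degrees(t),ss,rim.round(),lamp(t,ss,180,-19).round()))
    return im
E
python3 - <<'E'
from h import *
track((.45,15)); x=winfit(263,190.6); print(x)
E
```

```text
expect [263.5 190.9] [([262.5, 190.4], [257, 185, 13, 11, 95])]
theta 25 s 15 rim [-28. 178.] uprim [  6. 194.]
[ 0.44042388 15.00240283]
```

>>> {"method": "arm_command", "body": {
  "plan": [
    {"dp": [0,-2,0],"spin": 0},
    {"dp": [0,-2,0],"spin": 0},
    {"dp": [0,0,0],"spin": 0},
    {"dp": [0,0,0],"spin": 0}
  ]
}}

```text
clock: 5.0
position: [0.5421, 0.0368, 0.3178]
ee_rot: [0.636, 0.772, 0.0, 0.0]
ft_force: [0.5, 0.6, -0.7]
grip_width: 0.801
grasp_force: 0.0
```

```bash
python3 - <<'E'
from h import *
state(); track((.47,15))
E
```

```text
t5.00 hand [-14.1 121.4 317.8] gap 68 alpha -0.003 front [-48.2 121.5] rear [ 19.9 121.3] F [ 0.61  0.49 -0.67]
expect [264.4 191.5] [([264.3, 191.4], [258, 185, 14, 13, 108])]
theta 27 s 15 rim [-34. 176.] uprim [ -0. 193.]
```

>>> {"method": "arm_command", "body": {
  "plan": [
    {"dp": [0,-2,0],"spin": 0},
    {"dp": [0,-2,0],"spin": 0},
    {"dp": [0,-2,0],"spin": 0},
    {"dp": [0,0,0],"spin": 0},
    {"dp": [0,0,0],"spin": 0}
  ]
}}

```text
clock: 5.55
position: [0.5363, 0.0357, 0.3178]
ee_rot: [0.636, 0.772, 0.0, 0.0]
ft_force: [-0.3, 0.3, 0.0]
grip_width: 0.798
grasp_force: 0.0
```

```bash
python3 - <<'E'
from h import *
state(); track((.52,15))
E
```

```text
t5.55 hand [-20.1 121.4 317.8] gap 68 alpha -0.003 front [-54.  121.5] rear [ 13.8 121.3] F [-0.27  0.36  0.04]
expect [266.7 193.2] [([266.0, 192.7], [260, 187, 13, 12, 108])]
theta 29 s 15 rim [-39. 173.] uprim [ -6. 192.]
```

>>> {"method": "arm_command", "body": {
  "plan": [
    {"dp": [0,-2,0],"spin": 0},
    {"dp": [0,-2,0],"spin": 0},
    {"dp": [0,0,0],"spin": 0},
    {"dp": [0,0,0],"spin": 0},
    {"dp": [0,0,0],"spin": 0}
  ]
}}

```text
clock: 6.1
position: [0.5324, 0.0349, 0.3177]
ee_rot: [0.636, 0.772, 0.0, 0.0]
ft_force: [0.5, -1.3, -1.0]
grip_width: 0.801
grasp_force: 0.0
```

```bash
python3 - <<'E'
from h import *
state(); track((.56,15))
E
```

```text
t6.10 hand [-24.  121.4 317.7] gap 68 alpha -0.003 front [-58.1 121.5] rear [ 10.  121.3] F [ 0.28 -1.34 -1.  ]
expect [268.6 194.6] [([267.3, 193.9], [261, 188, 13, 12, 108])]
theta 31 s 16 rim [-44. 170.] uprim [-11. 190.]
```

>>> {"method": "arm_command", "body": {
  "plan": [
    {"dp": [0,-2,0],"spin": 0},
    {"dp": [0,-2,0],"spin": 0},
    {"dp": [0,0,0],"spin": 0},
    {"dp": [0,0,0],"spin": 0},
    {"dp": [0,0,0],"spin": 0}
  ]
}}

```text
clock: 6.65
position: [0.5285, 0.0342, 0.3177]
ee_rot: [0.636, 0.772, 0.0, 0.0]
ft_force: [0.3, -0.2, -0.1]
grip_width: 0.8
grasp_force: 0.1
```

```bash
python3 - <<'E'
from h import *
state(); track((.6,15))
E
```

```text
t6.65 hand [-28.  121.4 317.7] gap 68 alpha -0.003 front [-62.  121.5] rear [  6.  121.3] F [ 0.23 -0.24 -0.14]
expect [270.4 196.1] [([271.3, 199.0], [267, 188, 9, 19, 106]), ([254.2, 207.2], [246, 203, 17, 12, 52])]
theta 37 s 22 rim [-56. 155.] uprim [-26. 178.]
theta 30 s 104 rim [ 2. 95.] uprim [ 35. 114.]
```

It has passed its balance and now rests on the front finger at about 38 degrees. I lower the hand so the rim sits higher on the pad.

>>> {"method": "arm_command", "body": {
  "plan": [
    {"dp": [0,0,4],"spin": 0},
    {"dp": [0,0,4],"spin": 0},
    {"dp": [0,0,3],"spin": 0},
    {"dp": [0,0,0],"spin": 0}
  ],
  "grip": -0.65
}}

```text
clock: 7.1
position: [0.5283, 0.0342, 0.306]
ee_rot: [0.636, 0.772, -0.0, -0.0]
ft_force: [-0.1, 0.2, -0.9]
grip_width: 0.829
grasp_force: 0.1
```

```bash
python3 - <<'E'
from h import *
state(); b=track((.66,16))
cv2.imwrite("pics/v7.png",cv2.resize(b[140:240,215:315],(600,600),interpolation=cv2.INTER_CUBIC))
E
```

```text
t7.10 hand [-28.2 121.4 306. ] gap 70 alpha -0.003 front [-63.5 121.5] rear [  7.  121.3] F [-0.04  0.21 -0.9 ]
expect [272.8 198.4] [([271.6, 200.5], [267, 193, 10, 15, 93]), ([283.2, 213.3], [261, 192, 45, 43, 656])]
theta 39 s 27 rim [-57. 149.] uprim [-27. 173.]
theta 58 s 26 rim [-92. 113.] uprim [-71. 145.]
```

View pics/v7.png

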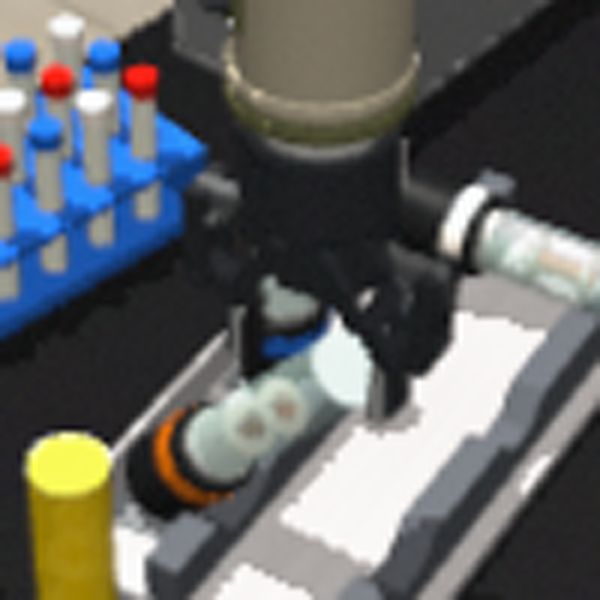

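The picture shows the lamp end (crop 350,368) resting on the front finger (crop 385,390), with the fingertip below the rim. Now I pay out along the arc while opening fully.

>>> {"method": "arm_command", "body": {
  "plan": [
    {"dp": [0,-0.5,2],"spin": 0},
    {"dp": [0,-1,2],"spin": 0},
    {"dp": [0,-1,2],"spin": 0},
    {"dp": [0,0,0],"spin": 0}
  ],
  "grip": -0.8
}}

```text
clock: 7.55
position: [0.5258, 0.0336, 0.3004]
ee_rot: [0.636, 0.772, -0.0, -0.0]
ft_force: [-0.7, 0.0, 0.1]
grip_width: 0.898
grasp_force: 0.2
```

>>> {"method": "arm_command", "body": {
  "plan": [
    {"dp": [0,-0.5,2],"spin": 0},
    {"dp": [0,-1,2],"spin": 0},
    {"dp": [0,-1,2],"spin": 0},
    {"dp": [0,0,0],"spin": 0}
  ],
  "grip": -1
}}

```text
clock: 7.95
position: [0.5233, 0.0332, 0.2944]
ee_rot: [0.636, 0.772, -0.0, -0.0]
ft_force: [0.7, -0.8, 0.2]
grip_width: 1.002
grasp_force: 0.3
```

```bash
python3 - <<'E'
from h import *
state(); b=track((.77,18)); print(fit((.77,18)))
E
```

```text
t7.95 hand [-33.3 121.4 294.4] gap 85 alpha -0.003 front [-75.9 121.5] rear [  9.2 121.3] F [ 0.51 -0.9   0.2 ]
expect [277. 203.] [([281.3, 214.2], [261, 193, 45, 42, 652])]
theta 59 s 35 rim [-85. 106.] uprim [-66. 139.]
{'scene': array([272.7, 213.3]), 'side': array([243.7, 217.3])}
```

>>> {"method": "arm_command", "body": {
  "plan": [
    {"dp": [3.2,-0.1,0],"spin": -0.075},
    {"dp": [3.2,-0.1,0],"spin": -0.075},
    {"dp": [3.2,-0.1,0],"spin": -0.075},
    {"dp": [0,0,0],"spin": 0}
  ]
}}

```text
clock: 8.5
position: [0.5208, 0.0428, 0.2948]
ee_rot: [0.545, 0.839, 0.0, 0.0]
ft_force: [-0.3, -0.2, 0.4]
grip_width: 0.995
grasp_force: 0.1
```

```bash
python3 - <<'E'
from h import *
state(); print(fit((.77,18)))
E
```

```text
t8.50 hand [-33.9 131.4 294.8] gap 85 alpha 0.224 front [-75.2 122. ] rear [  7.3 140.7] F [-0.35 -0.18  0.39]
{'scene': array([272.6, 213.3]), 'side': array([243.7, 217.6])}
```

>>> {"method": "arm_command", "body": {
  "plan": [
    {"dp": [3.1,-0.1,0],"spin": -0.075},
    {"dp": [3.1,-0.1,0],"spin": -0.075},
    {"dp": [3.1,-0.1,0],"spin": -0.075},
    {"dp": [0,0,0],"spin": 0}
  ]
}}

```text
clock: 9.0
position: [0.516, 0.0505, 0.2948]
ee_rot: [0.448, 0.894, 0.0, 0.0]
ft_force: [-1.1, -0.8, 0.3]
grip_width: 1.003
grasp_force: 0.2
```

```bash
python3 - <<'E'
from h import *
state(); print(fit((.77,18)))
w=viewer.camera("wrist"); b=viewer.camera("side")
cv2.imwrite("pics/v8.png",np.hstack([w[:, 56:456],cv2.resize(b[140:240,215:315],(384,384),interpolation=cv2.INTER_CUBIC)]))
E
```

```text
t9.00 hand [-37.1 139.8 294.8] gap 85 alpha 0.447 front [-75.5 121.4] rear [  1.4 158.3] F [-1.22 -0.59  0.25]
{'scene': array([272.6, 213.4]), 'side': array([243.7, 217.4])}
```

View pics/v8.png

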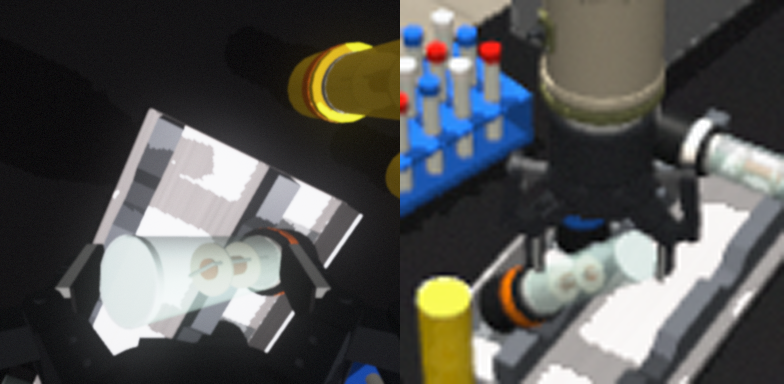

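The wrist view shows the glass end resting against the front (left) finger, and the rear (right) finger is clear beside the lamp. I pay out along the arc.

>>> {"method": "arm_command", "body": {
  "plan": [
    {"dp": [1.2,-2.5,4],"spin": 0},
    {"dp": [1.2,-2.5,4],"spin": 0},
    {"dp": [1.2,-2.5,4],"spin": 0},
    {"dp": [1.1,-2.3,4],"spin": 0},
    {"dp": [0,0,0],"spin": 0}
  ]
}}

```text
clock: 9.7
position: [0.5049, 0.0482, 0.278]
ee_rot: [0.448, 0.894, -0.0, -0.0]
ft_force: [-0.5, -0.1, -0.4]
grip_width: 1.001
grasp_force: 0.1
```

```bash
cat >> h.py <<'E'
def look():
    state()
    for c in("wrist","side"):
        viewer.camera(c)
        for t in("orange_window","lamp_orange"):
            print(c,t,[(q.round().tolist(),round(r["score"],2)) for r in finder.find_in(c,t) for q in [tray(r["position"])] if abs(q[1]-120)<40 and -160<q[0]<90][:2])
    print(fit((.95,20)))
E
python3 - <<'E'
from h import *
look()
E
```

```text
t9.70 hand [-48.5 139.7 278. ] gap 85 alpha 0.447 front [-86.8 121.3] rear [-10.1 158.1] F [-0.46  0.03 -0.4 ]
wrist orange_window [([-51.0, 139.0, 134.0], 0.8)]
wrist lamp_orange [([-51.0, 144.0, 133.0], 0.77)]
side orange_window [([-13.0, 139.0, 100.0], 0.91)]
side lamp_orange []
{'scene': array([271.9, 212.7]), 'side': array([244.1, 217.3])}
```

```bash
cat >> h.py <<'E'
def wl():
    o=state(); viewer.camera("wrist"); T=np.array(viewer.camera_params("wrist")["T_tool_cam"])
    c=tray(Rot.from_quat(o["ee_rot"]).as_matrix()@T[:3,3]+o["position"])
    for r in finder.find_in("wrist","orange_window"):
        q=tray(r["position"])
        if abs(q[1]-120)>50 or r["score"]<.3: continue
        p=c+(q-c)*(120-c[1])/(q[1]-c[1]); 
        f=least_squares(lambda v:lamp(*v,180,0)-p[[0,2]],(.9,20)).x
        print(round(r["score"],2),"win@y120",p.round(),"theta %.0f s %.0f"%(np.degrees(f[0]),f[1]))
E
python3 - <<'E'
from h import *
wl()
E
```

```text
t10.10 hand [-47.8 139.8 278.8] gap 85 alpha 0.447 front [-86.  121.4] rear [ -9.6 158.1] F [-1.48 -1.59 -0.23]
0.66 win@y120 [-46. 120. 105.] theta 58 s 69
```

>>> {"method": "arm_command", "body": {
  "plan": [
    {"dp": [1.1,-2.3,3.5],"spin": 0},
    {"dp": [1.1,-2.3,3.5],"spin": 0},
    {"dp": [1.1,-2.3,3.5],"spin": 0},
    {"dp": [1.0,-2.1,3.5],"spin": 0},
    {"dp": [0,0,0],"spin": 0}
  ]
}}

```text
clock: 10.7
position: [0.4951, 0.0462, 0.2641]
ee_rot: [0.448, 0.894, -0.0, -0.0]
ft_force: [-0.7, -0.4, -1.0]
grip_width: 0.998
grasp_force: 0.2
```

```bash
python3 - <<'E'
from h import *
state(); print(fit((.95,20)))
w=viewer.camera("wrist"); b=viewer.camera("side")
cv2.imwrite("pics/v9.png",np.hstack([w[:, 56:456],cv2.resize(b[150:230,235:315],(384,384),interpolation=cv2.INTER_CUBIC)]))
E
```

```text
t10.70 hand [-58.4 139.7 264.1] gap 85 alpha 0.447 front [-96.7 121.4] rear [-20.2 158. ] F [-0.76 -0.28 -0.98]
{'scene': array([267.9, 213. ]), 'side': array([244.8, 217.9])}
```

View pics/v9.png

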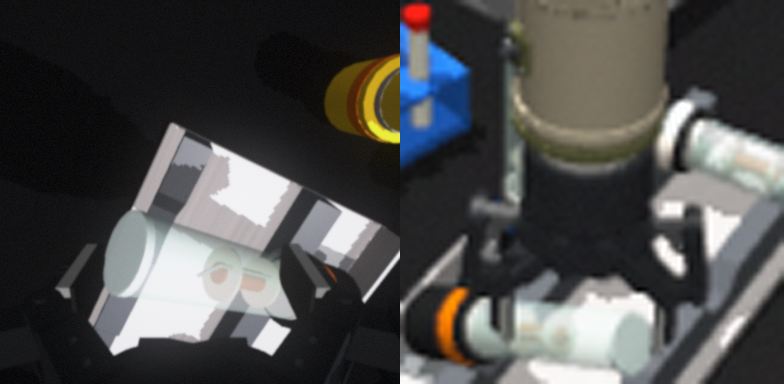

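```bash
python3 - <<'E'
from h import *
for u,v in((283.3,220),(282,221),(283,223)):
  x=winfit(u,v); print(np.degrees(x[0]),x[1],lamp(*x,180,19),lamp(*x,180,-19))
for th,s in((60,20),(60,28),(65,28),(70,40),(70,54),(75,54),(90,54)):
  print(th,s,[round(float(q),1) for q in proj("side",world((lambda p:(p[0],120,p[1]))(lamp(np.radians(th),s,180,0))))],lamp(np.radians(th),s,180,19))
E
```

```text
67.34247287051016 41.68474553990402 [-90.32929081  84.81903162] [-75.69085228 119.88634   ]
69.20497932486474 48.71818967808652 [-85.59950381  78.21755836] [-72.10852647 113.74210664]
72.41810957813448 48.82551319403738 [-88.23441526  71.3434106 ] [-76.7558085  107.56828585]
60 20 [286.0, 214.9] [-100.56406461  111.19615242]
60 28 [283.9, 215.0] [-93.63586138 107.19615242]
65 28 [286.2, 218.6] [-100.22307406   95.67582251]
70 40 [284.7, 221.8] [-94.50484605  79.52097579]
70 54 [280.8, 221.3] [-81.34914936  74.73269378]
75 54 [282.3, 224.3] [-85.15373984  64.40675464]
90 54 [285.0, 233.0] [-91.  32.]
```

The lamp has slid back, with its foot against the rear wall, and sits at about 68 degrees. The glass end is at about full-frame side pixel (283,220). The fingertip (z ≈ 104) is now above the lower rim (z ≈ 85), so I lower the finger first.

>>> {"method": "arm_command", "body": {
  "plan": [
    {"dp": [0,0,3],"spin": 0},
    {"dp": [0,0,3],"spin": 0},
    {"dp": [0.2,-0.5,3],"spin": 0},
    {"dp": [0.2,-0.5,3],"spin": 0},
    {"dp": [0,0,0],"spin": 0}
  ]
}}

```text
clock: 11.4
position: [0.4944, 0.0461, 0.2521]
ee_rot: [0.448, 0.894, -0.0, -0.0]
ft_force: [-0.6, 0.5, -0.7]
grip_width: 1.0
grasp_force: 0.1
```

```bash
python3 - <<'E'
from h import *
state(); print(fit((1.15,40)))
im=viewer.camera("side"); 
# print coarse brightness around window
g=cv2.cvtColor(im,cv2.COLOR_BGR2GRAY); print(g[208:236:2,264:300:2])
hs=im[208:236:4,268:298:3]; print(hs.tolist()[3])
E
```

```text
t11.40 hand [-59.2 139.7 252.1] gap 85 alpha 0.447 front [-97.5 121.3] rear [-20.9 158.1] F [-0.46  0.57 -0.73]
{'scene': array([268.1, 213.9]), 'side': array([244.4, 218.2])}
[[ 32  29  28  29  31  30  31  27  26  32  33  31  33 120 246 138  29  41]
 [ 61  65  36  28  56  29  30  34  51  31  33  35  31  31 108  81  32  35]
 [ 98  52  54 149 165 243 231 175 234 164  31  32  32  38  38  36  29  42]
 [114  69 127 167 236 245 246 246 245 244 170 120  29  31  31  29  32  40]
 [184 206 226 228 246 244 244 244 246 245 246 245  74  31  29  75  48  41]
 [201 231 230 235 249 249 248 247 246 241 207 239  98  59  63 129  56  50]
 [209 225 206 228 248 248 249 249 247 173 169 165  74  54  73  62  49  60]
 [186 208 182 212 243 247 247 248 214 170 168 164  83  56  51  50  55 154]
 [194 179 181 210 236 238 241 241 169 169 164 160  94  41  50  50 127 165]
 [183 174 178 206 214 219 225 221 168 165 164 160 107  49  49  93 164 161]
 [246 242 238 226 194 187 195 198 163 164 163 148  56  49  70 165 166 106]
 [166 207 248 247 247 246 242 237 147 163 138 110  51  55 155 166 135  36]
 [167 170 169 208 249 248 248 245 119 116 117  74  50 133 165 159  63  27]
 [170 169 167 169 170 222 246 114  80 104 117  50 108 163 161  81  26  41]]
[[192, 205, 213], [239, 241, 238], [249, 249, 247], [249, 249, 248], [248, 248, 246], [169, 174, 160], [166, 169, 158], [106, 110, 109], [76, 73, 73], [54, 51, 49]]
```

```bash
cat >> h.py <<'E'
def face():
    im=viewer.camera("side").astype(int); sub=im[195:250,262:300]
    m=((sub[...,1]-sub[...,2]>5)&(sub[...,1]>140)&(sub[...,1]<185)).astype(np.uint8)
    m=cv2.morphologyEx(m,cv2.MORPH_OPEN,np.ones((3,3),np.uint8))
    N,l,s,c=cv2.connectedComponentsWithStats(m)
    for i in range(1,N):
        if s[i,4]>12:
            u,v=c[i]+[262,195]; b=s[i]; x=winfit(u,v,(1.2,45)); print("face",round(u,1),round(v,1),"u%d-%d v%d-%d n%d"%(b[0]+262,b[0]+b[2]+261,b[1]+195,b[1]+b[3]+194,b[4]),"theta %.0f s %.0f"%(np.degrees(x[0]),x[1]),"rim",lamp(*x,180,19).round(),"up",lamp(*x,180,-19).round())
E
python3 - <<'E'
from h import *
face()
for th,s in((65,35),(70,40),(75,48),(80,54),(90,54)): # predicted face bbox
  a=np.linspace(0,2*np.pi,40); P=[]
  for q in a:
    p=lamp(np.radians(th),s,180,19*np.cos(q)); P.append(proj("side",world([p[0],120+19*np.sin(q),p[1]])))
  P=np.array(P); print(th,s,P.min(0).round(),P.max(0).round())
E
```

```text
face 282.9 225.1 u279-286 v220-230 n72 theta 76 s 53 rim [-87.  62.] up [-78.  99.]
65 35 [280. 212.] [288. 225.]
70 40 [281. 215.] [288. 228.]
75 48 [281. 218.] [287. 231.]
80 54 [280. 221.] [287. 233.]
90 54 [282. 227.] [288. 239.]
```

Face bounding box: u 279–286, v 220–230. That gives θ ≈ 76° and s ≈ 50, nearly balanced on the rail edge with the foot at the wall. I lower the finger in front of the face.

>>> {"method": "arm_command", "body": {
  "plan": [
    {"dp": [1.3,-2.7,6],"spin": 0},
    {"dp": [0,0,8],"spin": 0},
    {"dp": [0,0,8],"spin": 0},
    {"dp": [0,0,6],"spin": 0},
    {"dp": [0,0,0],"spin": 0}
  ]
}}

```text
clock: 12.1
position: [0.4913, 0.0455, 0.2235]
ee_rot: [0.448, 0.894, -0.0, -0.001]
ft_force: [-0.5, -1.0, 1.0]
grip_width: 1.005
grasp_force: 0.2
```

```bash
python3 - <<'E'
from h import *
state(); face(); print(fit((1.3,50)))
E
```

```text
t12.10 hand [-62.3 139.7 223.5] gap 85 alpha 0.447 front [-100.8  121.2] rear [-23.8 158.2] F [-0.67 -0.86  0.99]
face 283.8 232.2 u281-286 v228-236 n40 theta 90 s 58 rim [-87.  33.] up [-86.  71.]
{'scene': array([270.3, 212.8]), 'side': array([244.1, 218. ])}
```

The lamp now appears to be level, lying in the saddles. I back off and raise the hand.

>>> {"method": "arm_command", "body": {
  "plan": [
    {"dp": [1.5,-3,-5],"spin": 0},
    {"dp": [0,0,-25],"spin": 0},
    {"dp": [0,0,-40],"spin": 0},
    {"dp": [0,0,-45],"spin": 0},
    {"dp": [0,0,-45],"spin": 0}
  ]
}}

```text
clock: 12.75
position: [0.4879, 0.0449, 0.3873]
ee_rot: [0.448, 0.894, 0.0, 0.0]
ft_force: [1.3, -0.1, 0.5]
grip_width: 0.996
grasp_force: 0.0
```

>>> {"method": "arm_command", "body": {
  "plan": [
    {"dp": [0,0,-40],"spin": 0},
    {"dp": [40,-20,0],"spin": 0},
    {"dp": [40,-20,0],"spin": 0},
    {"dp": [0,0,0],"spin": 0},
    {"dp": [0,0,0],"spin": 0}
  ]
}}

```text
clock: 13.25
position: [0.4078, 0.0853, 0.4258]
ee_rot: [0.447, 0.894, 0.001, 0.001]
ft_force: [-0.3, -0.1, 0.1]
grip_width: 1.004
grasp_force: 0.0
```

```bash
python3 - <<'E'
from h import *
state(); face(); print(fit((1.5,54)))
a=viewer.camera("scene"); b=viewer.camera("side")
cv2.imwrite("pics/v10.png",np.hstack([cv2.resize(a[175:275,170:303],(400,300),interpolation=cv2.INTER_CUBIC),cv2.resize(b[145:260,210:350],(400,300),interpolation=cv2.INTER_CUBIC)]))
E
```

```text
t13.25 hand [-136.5  195.   425.8] gap 85 alpha 0.448 front [-175.   176.5] rear [-98.1 213.4] F [-0.3  -0.03  0.14]
{'scene': array([268.3, 211.8]), 'side': array([246.1, 219.4])}
```

View pics/v10.png

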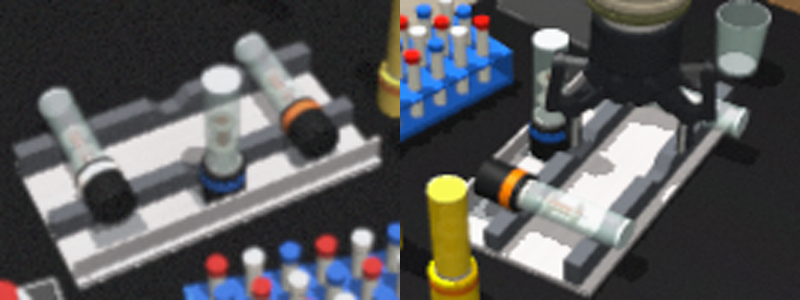

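The lamp lies level in both saddles of its own bay: collar at (303,110) left pane, glass end at (620,232) right pane. It matches the stored lamp, the blue lamp still stands, and the hand is clear.

```bash
python3 -c "
from workcell import manip
print(manip.hand_in())"
```

```text
the job is handed in; nothing more can be done
None
```

The orange-collared lamp now lies level in the two saddles of its own bay and the job is handed in; its final drop (roughly the last 14–22 degrees) happened while I was repositioning the finger, so I can't confirm it was supported all the way down.

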